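# Check a tonometer prism under the loupe

## Robot

A 6-joint arm with a two-finger parallel gripper is mounted at the origin on a cart in front of the work surface, level with it; the furniture and walls round the work are solid. World frame = base frame: x ahead of the robot, y to its left, z up, the work surface at z = 0. Lengths are in m, angles in degrees, forces in N, time in s.
With the tool pointing down it reaches from about 0.375 to 0.9 m from the base axis. Payload 3.1 kg.
Tool frame: the origin (TCP) lies on the centre line of the jaws, within the pads' length; the fingertips stand 25 mm ahead of it and the grasp point (between the pads) lies 6 mm ahead of it; y points along the fingers, x is the direction in which the jaws open and shut, and the axes are right-handed (so a half turn about y gives the same grasp; the last joint's range is limited). The gripper opens to 87 mm and grips with 3 to 60 N. Pads are 19 mm wide; open, the fingers measure 117 mm over their backs; the gripper's body (75 mm by 190 mm) begins 51 mm behind the grasp point.
Start: joints at [63.913, 30.224, 82.088, -0, 67.689, -10.227], TCP at [0.171, 0.601, 0.221] pointing down, gripper open.
Joint ranges: [-176.69, 176.69], [-43.24, 126.21], [12.49, 139.97], [-82, 262], [0, 151.66], [-163.58, 163.58]. Speed limits (degrees/s): [159.86, 159.86, 180, 180, 180, 180].

## Interface

Orientations are given as a 3x3 rotation matrix whose columns are the frame's x, y, z axes.
In Python, from rig import * gives the robot as it stands.
- The arm moves only by the tool play_rows, never from a script. Its argument "commands" is a list of rows, each a list of 2 entries, a list of its own where there are three numbers: the shift along the world's x, y, z in m, then the turn, a rotation vector about the world's x, y, z in rad. A call has 1 to 10 rows; each row is the pose to reach, as a shift and turn from the pose commanded when the call began; what a row does not reach only later rows make up. A row lasts 1/8 s, in which the tool goes at most 62.5 mm and 10.7 degrees, less where a joint would pass 70% of its speed; a pose out of reach is approached as far as the arm can. A call with a gripper value outside its range is refused whole. "gripper" is the finger opening in m, from 0 to 0.087, set as the call begins (left out, the last holds). The fingers move at their own pace and stop on an object; the grip force is fixed at half the most. Time passes only in rows, so rows that repeat a pose let the fingers close. It gives the time, the measured TCP pose, the force and the opening at its end, in the units of the state.
- read_state(): the state, without advancing time (a new reading comes with each control period).
- capture(name): name is "scene" or "top" or "wrist"; returns a dict with "frame" (384x512x3 uint8, red, green, blue), "depth" (384x512 float32, m along the optical axis (not along the pixel's ray), 0 where there is no reading), "mtx" (3x3 intrinsics, pixels), "cam_to_world" (4x4, takes a point from camera to world coordinates); the wrist camera has in their place "hand_eye" (4x4, takes a point from camera to tool coordinates, whose origin is the TCP and whose axes are the tool frame's). Camera axes: x right, y down, z forward; pixel columns grow to the right and rows downward; lengths in m; the calibration is good to about 2 mm. A picture is of the moment at which its call begins: read the wrist's pose just before it.
- hand_in(): hands the job in, once; it reports no verdict.
The state is a dict: "time_s": time; "joint_positions": joint angles; "qvel": joint speeds; "tau": joint torques, N m; "position": TCP position; "tcp_rot": TCP orientation; "force": force on the tool from outside, world axes, zero at the start; "moment": the same for the moment, N m; "opening": opening from 0.0 (shut) to 1.0 (fully open).
Only numpy, scipy, OpenCV 4.12 (cv2) and the standard library are available. Lean on these libraries where they do the work, as an engineer would, in place of code of your own. Each camera call takes 0.05 s, during which the arm holds its last target. There are 200 camera calls.

## Task

Check the tonometer prism clamped on the inspection stand: by the upright finger knob, turn the round stage anticlockwise (seen from above) all the way round to its end stop, so that the prism's whole edge passes the penlight. Then take the handled loupe by its handle and hold its lens level, centred over the prism, at the height of the pointer on the stand's column; finish while still holding it there, clear of the stand. Do not touch the prism, and leave the stage at its stop and the pointer, occluder and trial lenses where they are.

Things in the scene. Friction and masses are not known exactly. Their poses are not given: they have to be found in the camera images.
- inspection_stand: Fixed grey stand. Origin on the stage's vertical axis at worktop height, z up. Round foot 152 mm across, 12 mm high; from it, seen from above, one bar runs at -42 degrees from the stand's x axis to a steel column (11 mm thick, 118 mm high, 146 mm from the axis), another at +36 degrees to a cradled penlight aimed at the prism (98 to 216 mm from the axis, top 52 mm high).
- rotary_stage (a joint): Angle in rad of the round aluminium stage (132 mm across, top 26 mm above the worktop) about the stand's vertical axis; grows anticlockwise from above. Stops at 0 and 7.0; starts between 0 and 0.6, so the end stop is 6.4 to 7.0 rad away. At 0 the knob lies at +100 degrees from the stand's x axis. Friction about 0.06 N m; stays where it is left.
- knob_top (a point): Centre of the top of the upright black finger knob on the stage: a smooth cylinder 14 mm thick (17 mm at its foot), 27 to 69 mm above the worktop, 54 mm from the stage's axis. It spins freely on its own vertical pin, so it can be held in an unturning grip while it goes round.
- prism_face (a point): Centre of the upper face of the white tonometer prism (21 mm high, 20 mm across its flange, narrow end up), clamped in three jaws in the middle of the stage; on the stage's axis, 52 mm above the worktop.
- prism: The tonometer prism itself, described above; its origin is at the centre of its upper face, and its own z points down, as it is clamped upside down. It must not be touched.
- pointer_tip (a point): Tip of the horizontal steel pointer on the dark collar of the column, pointing at the stage's axis and ending 112 mm from it. Its height (set anew each time, 84 to 112 mm above the worktop) is where the middle of the lens must be held. The collar is held by about 8 N of friction.
- loupe: Handled loupe, loose, lying flat, about 60 g, 152 mm long, 12 mm thick. Origin on the underside below the middle of the grip; x runs along the handle to the lens, z up. Black handle: bar 16 mm wide, 12 mm thick, x from -46 to +38 mm. Clear lens in a steel ring 57 mm across, centred at x = 78 mm. Far bigger than the trial lenses; unlike the occluder's solid disc one sees through it.
- lens_centre (a point): Middle of the glass of the loupe: 78 mm along the loupe's x from its origin and 6 mm above its underside, half-way up the handle's thickness.
- eye_occluder: Black eye occluder, loose, lying flat: 183 mm long, 56 mm wide, 17 mm thick, along its own y, disc at +y, round grip at -y; origin at its middle. Not part of the job. It and the loupe may change places, left and right of the stand.
- lens_a: Small trial lens, black ring 39 mm across with a tab along its -y (54 mm overall, 6 mm thick), loose at the front of the worktop. Origin under its middle. Not part of the job.
- lens_b: Another such trial lens, loose at the front of the worktop. Not part of the job.

How it is judged (in metres and radians):
On the way, in this order (a step that is already met when the one before it is completed fails the run):
1. the stage has been turned all the way round to its end stop (6.9 rad or more) (value of joint rotary_stage above 6.9 rad), for 0.1 s.
2. the loupe is held in the fingers, level, over the prism at the pointer's height (z of lens_centre in the frame of pointer_tip between -0.006 and 0.006 m and horizontal distance between lens_centre and prism_face below 0.008 m and angle between loupe's own z axis and vertical below 0.12 rad and contact force between the fingers and loupe above 1 N), for 0.3 s.
At the end, for the whole second after the job is handed in: Stage at its end stop (over 6.8 rad); loupe held still in the fingers, off the stand, lens centre within 6 mm of pointer height and 8 mm of the prism's axis, level within 0.12 rad; pointer within 4 mm, occluder and trial lenses within 25 mm of their starts (all of step 2 and value of joint rotary_stage above 6.8 rad and contact force between loupe and inspection_stand below 0.1 N and linear speed of loupe below 0.02 m/s and distance of pointer_tip from where it was at the start of the episode below 0.004 m and distance of each of eye_occluder, lens_a, lens_b from where it was at the start of the episode below 0.025 m); the arm keeps its last pose, push and grip.
It fails at once if the prism is touched by the gripper or arm (contact force between any of the fingers, the arm and prism above 0.5 N).
It fails at once if the prism is touched by the loupe (contact force between loupe and prism above 0.5 N).
It fails at once if the pointer is pushed from its height (distance of pointer_tip from where it was at the start of the episode above 0.004 m).
It fails at once if the occluder or a trial lens is pushed away (distance of any of eye_occluder, lens_a, lens_b from where it was at the start of the episode above 0.025 m).
It also fails if it takes over 67 s, if anything falls off the work surface, if the arm or the gripper's body presses on something with over 40 N, if the wrist force passes 120 N, or if a joint passes its speed limit or range.

## Working session

There is one attempt and no reset: what is moved stays moved. The work goes in short steps, Python scripts to look and compute and a tool call to move; the robot and the scene stay as the last step left them, time stands still between calls to the robot, and variables do not carry over. Pictures are saved under pics/ and viewed, about 8 in all and at most 12, crops included, and the job is handed in when it is done.

Besides the shell and the picture viewer there is one more tool, called after "Call:" by a JSON object that holds its "api" and its "payload", one argument or row to a line. play_rows: Moves the arm, as the interface text tells. Its arguments: {"type":"object","properties":{"commands":{"type":"array"},"gripper":{"type":"number"}},"required":["commands"]}

```bash
mkdir -p pics; ls; python3 - <<'E'
from rig import *
import cv2,numpy as np,pickle
s=read_state();print(s)
d={n:capture(n) for n in("scene","top")}
pickle.dump(d,open('d0.pkl','wb'))
for n in d:
    cv2.imwrite(f'pics/{n}0.png',cv2.resize(d[n]['frame'][...,::-1],None,fx=1.5,fy=1.5,interpolation=cv2.INTER_CUBIC))
    print(n,d[n]['mtx'],d[n]['cam_to_world'].round(4))
E
```

```text
pics
{'time_s': 0.0, 'joint_positions': array([ 6.39139062e+01,  3.02792737e+01,  8.21547253e+01, -7.19249845e-04,
        6.76881509e+01, -1.02279133e+01]), 'qvel': array([-0.10346686,  0.05942134,  0.03220858, -0.05951145, -0.012777  ,
       -0.0059569 ]), 'tau': array([-3.10148152e-04, -4.40039027e+01, -1.76599056e+01,  6.33459887e-02,
        5.81306848e-02, -1.66247028e-04]), 'position': array([0.1704475 , 0.60056507, 0.22007755]), 'tcp_rot': array([[ 2.73251612e-01, -9.27017953e-04, -9.61942148e-01],
       [ 9.61940303e-01, -1.91985304e-03,  2.73252938e-01],
       [-2.10009793e-03, -9.99997727e-01,  3.67132993e-04]]), 'force': array([-0.05257173, -0.56734827, -0.14749257]), 'moment': array([-0.00516406, -0.04347589,  0.0214167 ]), 'opening': 1.001449150383549}
scene [[370.74145672   0.         250.54983369]
 [  0.         370.74145672 190.64902847]
 [  0.           0.           1.        ]] [[ 0.4182 -0.6344  0.6501 -0.026 ]
 [-0.9083 -0.2883  0.303  -0.2916]
 [-0.0047 -0.7172 -0.6968  0.6817]
 [ 0.      0.      0.      1.    ]]
top [[439.29472979   0.         256.78572419]
 [  0.         439.29472979 195.47197403]
 [  0.           0.           1.        ]] [[ 0.0149 -0.9939  0.1095  0.4336]
 [-0.9999 -0.0155 -0.0042 -0.0166]
 [ 0.0059 -0.1094 -0.994   1.0502]
 [ 0.      0.      0.      1.    ]]
```

View pics/top0.png

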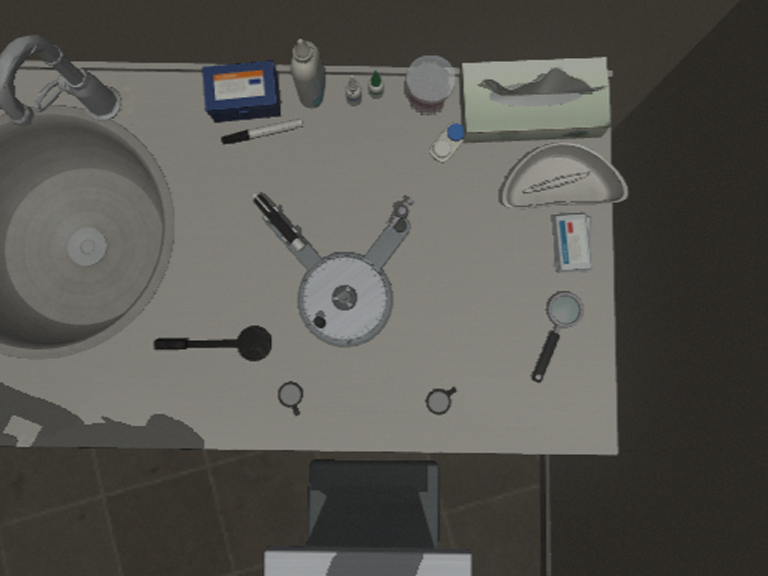

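View pics/scene0.png

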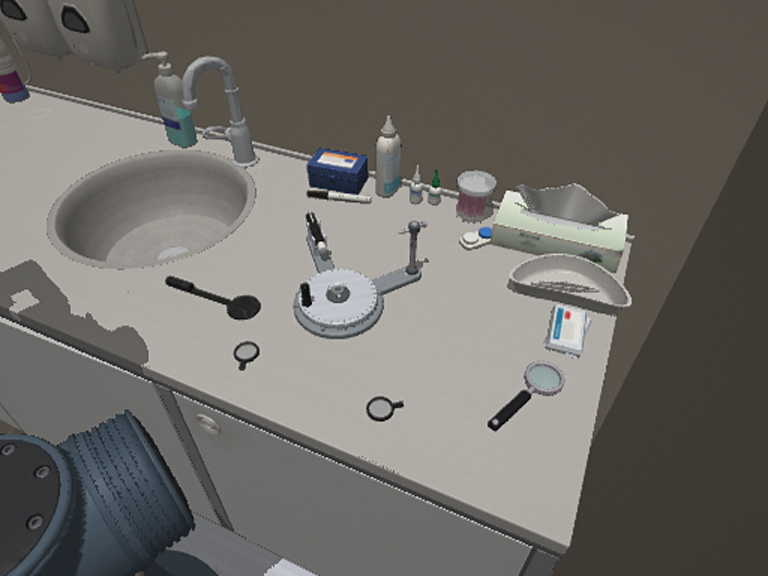

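```bash
cat > h.py <<'E'
import numpy as np,cv2,pickle
def cloud(c,T=None):
    T=c['cam_to_world'] if T is None else T
    K=c['mtx'];z=c['depth'];v,u=np.mgrid[:384,:512]
    P=np.stack([(u-K[0,2])/K[0,0]*z,(v-K[1,2])/K[1,1]*z,z],-1)@T[:3,:3].T+T[:3,3]
    P[z==0]=np.nan
    return P
def ray(c,uv,h,T=None):
    T=c['cam_to_world'] if T is None else T
    K=c['mtx'];uv=np.atleast_2d(uv).astype(float)
    d=np.c_[(uv-K[[0,1],[2,2]])/K[0,0],np.ones(len(uv))]@T[:3,:3].T
    return T[:3,3]+d*((h-T[2,3])/d[:,2:])
E
python3 - <<'E'
from h import *
d=pickle.load(open('d0.pkl','rb'))
for n in d:
    c=d[n];P=cloud(c);x,y,z=np.moveaxis(P,-1,0);g=c['frame'].astype(float).mean(-1)
    print(n,'table z',np.nanmedian(z[(abs(x-.35)<.05)&(abs(y)<.4)]))
    near=np.hypot(x-.44,y-0)<.13 
    # stage top
    m=near&(abs(z-.026)<.005)
    (cx,cy),r=cv2.minEnclosingCircle(P[m][:,:2].astype(np.float32)); print('stage',cx,cy,r,m.sum())
    m=(np.hypot(x-cx,y-cy)<.075)&(z>.06)&(z<.08); print('knob top',P[m].mean(0),m.sum(),np.median(z[m]))
    m=(np.hypot(x-cx,y-cy)<.02)&(z>.045)&(z<.06); print('prism',P[m].mean(0),m.sum(),np.median(z[m]))
    m=(np.hypot(x-cx,y-cy)<.25)&(np.hypot(x-cx,y-cy)>.09)&(z>.07)&(x<.65)
    print('column pts',m.sum());q=P[m];a=np.argsort(q[:,2]);print(q[a][::max(1,len(a)//25)].round(4))
    # loupe: dark handle
    m=(g<50)&(x>.25)&(x<.5)&(y<-.2)&(y>-.42)&(z<.03)&(z>.004)
    print('handle',m.sum(),P[m].mean(0)); (rc,rs,ra)=cv2.minAreaRect(P[m][:,:2].astype(np.float32));print(rc,rs,ra,np.median(z[m]))
    np.save
E
```

```text
scene table z -0.058190990335888815
stage 0.5356372594833374 0.04101685807108879 0.06588034331798553 950
knob top [0.49879363 0.07849611 0.06764489] 32 0.06867096790723931
prism [0.53911514 0.04215992 0.0507209 ] 18 0.0515947589143545
column pts 27
[[ 0.6496 -0.0412  0.1095]
 [ 0.6478 -0.0472  0.1096]
 [ 0.65   -0.0436  0.11  ]
 [ 0.6455 -0.0348  0.1103]
 [ 0.6348 -0.0233  0.1112]
 [ 0.6493 -0.0465  0.1114]
 [ 0.6372 -0.0303  0.1117]
 [ 0.6417 -0.031   0.1118]
 [ 0.6483 -0.0363  0.1119]
 [ 0.635  -0.0259  0.1119]
 [ 0.636  -0.0281  0.1119]
 [ 0.642  -0.0335  0.1125]
 [ 0.6485 -0.0388  0.1126]
 [ 0.6491 -0.0306  0.1126]
 [ 0.6495 -0.0411  0.1127]
 [ 0.6384 -0.0271  0.113 ]
 [ 0.6428 -0.0279  0.1131]
 [ 0.6369 -0.025   0.1133]
 [ 0.6434 -0.0303  0.1135]
 [ 0.6444 -0.0325  0.1135]
 [ 0.6492 -0.0438  0.1138]
 [ 0.645  -0.0349  0.1139]
 [ 0.6383 -0.0298  0.1139]
 [ 0.6495 -0.0463  0.1144]
 [ 0.6476 -0.0338  0.1148]
 [ 0.6495 -0.0409  0.1157]
 [ 0.6487 -0.0438  0.1172]]
handle 235 [ 0.45182707 -0.27594749  0.01199554]
(0.4520600140094757, -0.2751566171646118) (0.014586344361305237, 0.08060
[... 695 characters left out ...]
24   0.1112]
 [ 0.6478 -0.0412  0.1115]
 [ 0.6388 -0.0304  0.1116]
 [ 0.6478 -0.039   0.1116]
 [ 0.6365 -0.0261  0.1117]
 [ 0.6433 -0.0347  0.1117]
 [ 0.6364 -0.0283  0.1122]
 [ 0.6453 -0.0347  0.1123]
 [ 0.6296 -0.0219  0.1123]
 [ 0.6474 -0.0325  0.1126]
 [ 0.6475 -0.0368  0.1126]
 [ 0.6476 -0.0433  0.1129]
 [ 0.6384 -0.0261  0.1132]
 [ 0.6497 -0.0455  0.1135]
 [ 0.6497 -0.0476  0.1135]
 [ 0.6495 -0.0368  0.1138]
 [ 0.6382 -0.0282  0.1141]
 [ 0.6492 -0.0411  0.1153]
 [ 0.6491 -0.0432  0.1156]
 [ 0.6486 -0.0388  0.1179]]
handle 182 [ 0.45580166 -0.27492315  0.01100786]
(0.4523699879646301, -0.2736930251121521) (0.014368879608809948, 0.08129523694515228) 67.17903137207031 0.011030097485825174
```

Call:
{"api": "play_rows", "payload": {
  "commands": [
    [[0.02, -0.04, 0], [0, 0, -0.03]],
    [[0.05, -0.08, 0], [0, 0, -0.06]],
    [[0.08, -0.13, 0], [0, 0, -0.1]],
    [[0.11, -0.175, 0], [0, 0, -0.14]],
    [[0.135, -0.215, 0], [0, 0, -0.18]],
    [[0.16, -0.26, 0], [0, 0, -0.22]],
    [[0.19, -0.3, 0], [0, 0, -0.26]],
    [[0.215, -0.345, 0], [0, 0, -0.3]],
    [[0.24, -0.385, 0], [0, 0, -0.33]],
    [[0.265, -0.425, 0], [0, 0, -0.37]]
  ]
}}

```text
time_s: 1.35
position: [0.4362, 0.1747, 0.2209]
tcp_rot: [[0.604, -0.0, -0.797], [0.797, 0.0, 0.604], [-0.0, -1.0, 0.0]]
force: [-0.2, 0.1, -0.2]
opening: 1.003
```

Call:
{"api": "play_rows", "payload": {
  "commands": [
    [[0.02, -0.03, 0], [0, 0, 0]],
    [[0.04, -0.06, 0], [0, 0, 0]],
    [[0.055, -0.085, 0], [0, 0, 0]],
    [[0.06, -0.096, 0], [0, 0, 0]],
    [[0.06, -0.096, 0], [0, 0, 0]]
  ]
}}

```text
time_s: 1.98
position: [0.4954, 0.08, 0.2207]
tcp_rot: [[0.604, -0.001, -0.797], [0.797, 0.0, 0.604], [-0.0, -1.0, 0.001]]
force: [-0.4, 1.4, 0.4]
opening: 1.002
```

```bash
python3 - <<'E'
from rig import *
from h import *
s=read_state();print(s['time_s'],s['position'],s['tcp_rot'].round(3),s['joint_positions'].round(1))
c=capture('wrist');print(c['hand_eye'].round(4),c['mtx'][0])
pickle.dump((s,c),open('w1.pkl','wb'))
cv2.imwrite('pics/w1.png',cv2.resize(c['frame'][...,::-1],None,fx=1.5,fy=1.5))
E
```

```text
1.975 [0.49541693 0.08001389 0.22074133] [[ 0.604 -0.001 -0.797]
 [ 0.797  0.     0.604]
 [-0.    -1.     0.001]] [ -3.6  20.8  99.5   0.   59.8 -56.5]
[[ 1.000e+00 -1.300e-03  1.000e-04  4.000e-04]
 [-5.000e-04 -3.032e-01  9.529e-01 -1.640e-01]
 [-1.200e-03 -9.529e-01 -3.032e-01  8.420e-02]
 [ 0.000e+00  0.000e+00  0.000e+00  1.000e+00]] [313.0293903    0.         247.11065402]
```

View pics/w1.png

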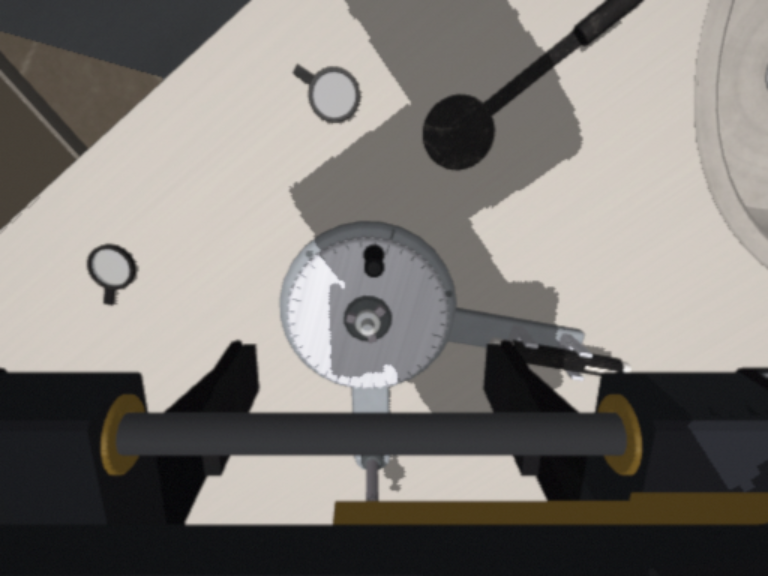

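```bash
cat >> h.py <<'E'
def wT(s,c):
    T=np.eye(4);T[:3,:3]=s['tcp_rot'];T[:3,3]=s['position'];return T@c['hand_eye']
E
python3 - <<'E'
from h import *
s,c=pickle.load(open('w1.pkl','rb'));P=cloud(c,wT(s,c));x,y,z=np.moveaxis(P,-1,0)
r=np.hypot(x-.5353,y-.0413)
m=(r<.08)&(abs(z-.026)<.004);q=P[m][:,:2]
print('stage',cv2.minEnclosingCircle(q.astype(np.float32)),np.median(z[m]))
m=(r<.075)&(r>.035)&(z>.062)&(z<.078);print('knob',np.nanmean(P[m],0),np.median(z[m]),m.sum(),(P[m].max(0)-P[m].min(0)))
m=(r<.02)&(z>.047)&(z<.06);print('prism',P[m].mean(0),np.median(z[m]),m.sum())
m=(r>.1)&(r<.16)&(abs(np.arctan2(y-.0413,x-.5353)+.64)<.2)&(z>.06);print('col',m.sum(),P[m][::10].round(4))
# bar of column: z~? direction
m=(r>.085)&(r<.13)&(abs(np.arctan2(y-.0413,x-.5353)+.64)<.4)&(z>.006)&(z<.05);print('bar',P[m].mean(0),m.sum())
E
```

```text
stage ((0.539235532283783, 0.044569503515958786), 0.06698374450206757) 0.0260319298551345
knob [0.49845914 0.08098176 0.06814461] 0.06830323733032317 157 [0.01440464 0.01426142 0.00804735]
prism [0.53845184 0.04470708 0.05161313] 0.05201048356689297 70
col 65 [[ 0.652  -0.0402  0.0606]
 [ 0.6562 -0.0354  0.0619]
 [ 0.6529 -0.044   0.0624]
 [ 0.6526 -0.0421  0.0657]
 [ 0.6513 -0.0396  0.0702]
 [ 0.6526 -0.039   0.0712]
 [ 0.6535 -0.0382  0.0726]]
bar [ 0.61296231 -0.00796379  0.01179364] 237
```

Call:
{"api": "play_rows", "payload": {
  "commands": [
    [[0.003, 0.001, -0.02], [0, 0, 0]],
    [[0.003, 0.001, -0.05], [0, 0, 0]],
    [[0.003, 0.001, -0.08], [0, 0, 0]],
    [[0.003, 0.001, -0.11], [0, 0, 0]],
    [[0.003, 0.001, -0.13], [0, 0, 0]],
    [[0.003, 0.001, -0.145], [0, 0, 0]],
    [[0.003, 0.001, -0.15], [0, 0, 0]],
    [[0.003, 0.001, -0.15], [0, 0, 0]]
  ],
  "gripper": 0.05
}}

```text
time_s: 3.02
position: [0.4988, 0.0815, 0.0712]
tcp_rot: [[0.602, 0.0, -0.798], [0.798, 0.0, 0.602], [0.0, -1.0, -0.0]]
force: [0.0, 0.6, 0.5]
opening: 0.577
```

Call:
{"api": "play_rows", "payload": {
  "commands": [
    [[0, 0, 0], [0, 0, 0]],
    [[0, 0, 0], [0, 0, 0]],
    [[0, 0, 0], [0, 0, 0]],
    [[0, 0, 0], [0, 0, 0]],
    [[0, 0, 0], [0, 0, 0]]
  ],
  "gripper": 0.0
}}

```text
time_s: 3.65
position: [0.4988, 0.0812, 0.0711]
tcp_rot: [[0.603, 0.0, -0.798], [0.798, -0.0, 0.603], [0.0, -1.0, -0.0]]
force: [0.3, 0.0, 0.8]
opening: 0.094
```

Call:
{"api": "play_rows", "payload": {
  "commands": [
    [[0, 0, 0], [0, 0, 0]],
    [[0, 0, 0], [0, 0, 0]],
    [[0, 0, 0], [0, 0, 0]]
  ]
}}

```text
time_s: 4.03
position: [0.4987, 0.0812, 0.071]
tcp_rot: [[0.603, -0.0, -0.798], [0.798, -0.0, 0.603], [-0.0, -1.0, 0.0]]
force: [-0.0, -0.2, 0.6]
opening: 0.006
```

```bash
python3 - <<'E'
from rig import *
from h import *
s=read_state();print(s['time_s'],s['opening'],s['force'],s['moment'])
c=capture('wrist');pickle.dump((s,c),open('w2.pkl','wb'))
cv2.imwrite('pics/w2.png',cv2.resize(c['frame'][...,::-1],None,fx=1.5,fy=1.5))
E
```

```text
4.025 0.006016593903540914 [-0.04337197 -0.2150384   0.60909772] [-0.01329357  0.00040189  0.009568  ]
```

View pics/w2.png

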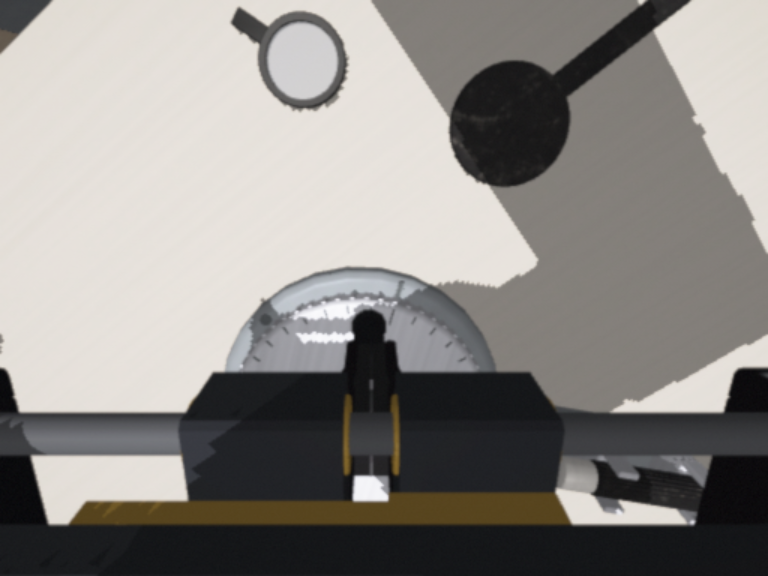

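```bash
python3 - <<'E'
from h import *
s,c=pickle.load(open('w2.pkl','rb'));P=cloud(c,wT(s,c))
for (u,v) in [(246,217),(246,210),(246,225),(246,240),(250,235),(242,235),(246,257),(240,230),(254,230)]: print((u,v),P[v,u].round(4),c['depth'][v,u])
print('tips?'); R=s['tcp_rot']
Q=(P-s['position'])@R
for (u,v) in [(240,240),(253,240),(240,260),(253,260),(240,300)]: print((u,v),Q[v,u].round(4))
from rig import capture
d=capture('top');P=cloud(d);x,y,z=np.moveaxis(P,-1,0)
cv2.imwrite('pics/t2.png',cv2.resize(d['frame'][120:320,130:350,::-1],None,fx=3,fy=3,interpolation=cv2.INTER_CUBIC))
s2=capture('scene');cv2.imwrite('pics/s2.png',cv2.resize(s2['frame'][100:260,130:330,::-1],None,fx=4,fy=3.75,interpolation=cv2.INTER_CUBIC))
E
```

```text
(246, 217) [0.4938 0.0844 0.0454] 0.20445059
(246, 210) [0.4936 0.0846 0.0335] 0.2156557
(246, 225) [0.494  0.0844 0.0578] 0.19261417
(246, 240) [0.4907 0.087  0.0866] 0.16388892
(250, 235) [0.4919 0.0888 0.0809] 0.16936548
(242, 235) [0.4893 0.0853 0.0807] 0.16953008
(246, 257) [0.4931 0.0852 0.0988] 0.15318193
(240, 230) [0.4884 0.0845 0.0749] 0.1749391
(254, 230) [0.4934 0.0905 0.0741] 0.17582461
tips?
(240, 240) [-0.0034 -0.0154  0.0098]
(253, 240) [ 0.0034 -0.0161  0.0102]
(240, 260) [-0.0029 -0.037   0.0105]
(253, 260) [ 0.0031 -0.0357  0.0097]
(240, 300) [-0.0017 -0.089   0.0279]
```

View pics/s2.png

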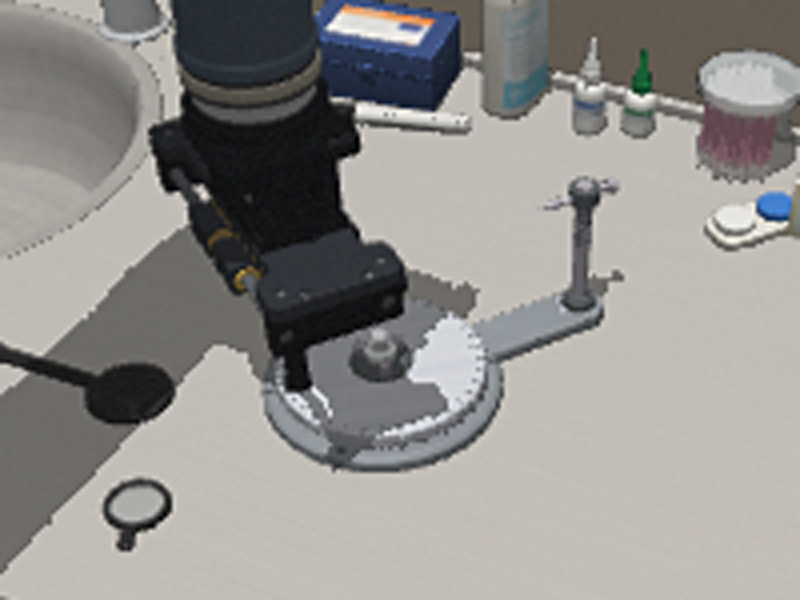

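```bash
python3 - <<'E'
from h import *
s,c=pickle.load(open('w2.pkl','rb'));P=cloud(c,wT(s,c))
Q=(P-s['position'])@s['tcp_rot']*1000
for u in (236,246,256):
    for v in range(204,262,4): print(u,v,Q[v,u].round(1),c['frame'][v,u])
E
```

```text
236 204 [-7.5 44.1  8.1] [246 246 249]
236 208 [-7.6 45.1  4.8] [215 216 221]
236 212 [-7.4 41.4  3.2] [53 54 56]
236 216 [-7.4 40.1  0.7] [18 18 21]
236 220 [-7.2 32.5  0.8] [14 15 17]
236 224 [-6.9 25.3  1.1] [82 83 85]
236 228 [-5.8 -4.  11.5] [10 10 12]
236 232 [-5.7 -9.  11.4] [12 11 12]
236 236 [ -5.5 -13.4  11.2] [13 10 12]
236 240 [ -5.3 -19.7  12. ] [13 11 13]
236 244 [ -5.2 -23.2  11.6] [12 10 12]
236 248 [ -5.1 -27.3  11.5] [13 11 14]
236 252 [ -5.1 -28.    9.7] [18 17 19]
236 256 [ -4.9 -32.7  10.1] [18 20 19]
236 260 [ -4.6 -39.5  12. ] [15 15 16]
246 204 [-0.4 44.8  7.9] [154 155 161]
246 208 [-0.4 40.   6.7] [18 19 21]
246 212 [-0.4 34.9  5.7] [15 13 16]
246 216 [-0.4 26.9  6.1] [12 13 14]
246 220 [-0.3 21.3  5.6] [16 16 18]
246 224 [-0.3 15.   5.6] [14 15 16]
246 228 [-0.3  8.3  5.9] [15 16 17]
246 232 [-0.3 -6.2 10.1] [19 21 21]
246 236 [ -0.2 -11.3  10.2] [21 21 21]
246 240 [ -0.2 -15.6   9.9] [22 21 23]
246 244 [ -0.2 -20.2  10. ] [24 25 26]
246 248 [ -0.2 -24.1   9.8] [22 23 23]
246 252 [ -0.2 -28.2   9.8] [26 24 27]
246 256 [ -0.2 -27.8   7.4] [58 58 60]
246 260 [ -0.2 -35.8   9.8] [30 32 33]
256 204 [ 6.7 45.9  7.5] [145 146 151]
256 208 [ 6.7 45.5  4.6] [154 155 161]
256 212 [ 6.6 41.7  3. ] [105 106 111]
256 216 [ 6.6 39.   1.1] [38 37 40]
256 220 [ 6.6 39.2 -2. ] [38 37 40]
256 224 [ 6.2 24.8  1.3] [110 110 114]
256 228 [ 6.  18.1  1.4] [38 37 40]
256 232 [ 5.3 -6.2 10.1] [18 16 19]
256 236 [  5.1 -11.4  10.2] [16 18 18]
256 240 [  5.  -15.2   9.7] [17 18 17]
256 244 [  4.9 -20.9  10.3] [18 19 19]
256 248 [  4.7 -25.   10.3] [18 17 18]
256 252 [  4.7 -28.1   9.7] [18 20 20]
256 256 [  4.5 -32.5  10. ] [21 20 20]
256 260 [  4.4 -36.2  10.1] [17 17 17]
```

View pics/t2.png

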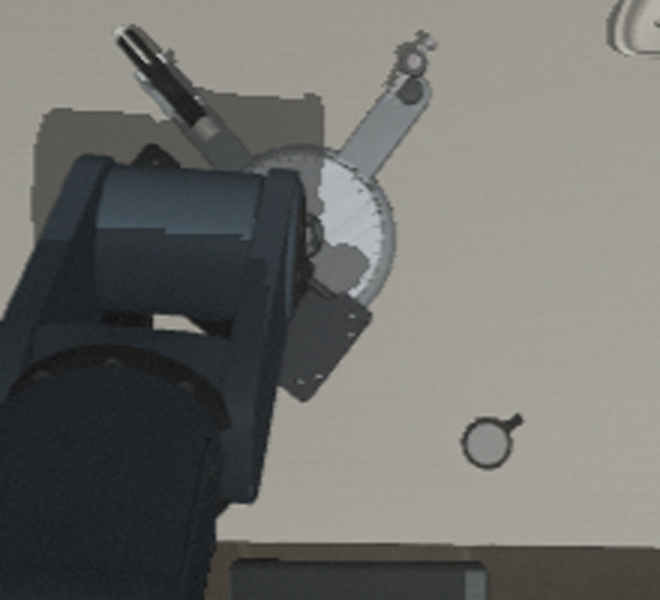

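```bash
python3 - <<'E'
from h import *
for f in('w1.pkl','w2.pkl'):
    s,c=pickle.load(open(f,'rb'));P=cloud(c,wT(s,c))
    Q=(P-s['position'])@s['tcp_rot']*1000
    m=(abs(Q[...,2])<20)&(abs(Q[...,0])<65)&(Q[...,1]<60)&(c['frame'].mean(-1)<60)
    if f=='w2.pkl': m&=Q[...,1]<20
    q=Q[m];a=np.argsort(-q[:,1])[:400:16];print(f);print(q[a].round(1))
E
```

```text
w1.pkl
[[ 44.2  -1.5  -1.7]
 [ 44.8  -2.5  10.2]
 [ 44.2  -3.1  -7.3]
 [-50.6  -3.5  11.4]
 [ 44.   -3.9   0.9]
 [-46.6  -4.2  10.4]
 [ 45.5  -4.5   9.8]
 [ 44.4  -5.1   0.2]
 [ 45.2  -5.5   9.7]
 [-43.   -5.7   8.7]
 [-43.1  -5.9   6.4]
 [ 44.2  -6.2  -8.7]
 [ 52.6  -6.4  11.3]
 [-48.1  -6.5  11.5]
 [ 44.2  -6.9  -3.2]
 [ 44.2  -7.2   3.2]
 [-43.   -7.4  -4. ]
 [ 44.2  -7.8   9. ]
 [ 44.1  -8.2   8.6]
 [ 50.9  -8.5  11.7]
 [ 47.2  -8.7   9.4]
 [ 44.2  -9.    4.7]
 [ 44.8  -9.3  10.3]
 [-51.   -9.5  11.7]
 [-42.5  -9.7   2.2]]
w2.pkl
[[ -6.1  20.    2.7]
 [ -0.3  18.7   6. ]
 [  5.3  17.    2.6]
 [  2.2  15.5   5.3]
 [  1.5  14.6   5.7]
 [ -0.3  13.2   5.7]
 [ -4.6  11.6   4.4]
 [  2.1   9.4   5.4]
 [ -3.1  -1.9   9.9]
 [  0.3  -2.8   9.7]
 [  5.3  -3.5  10. ]
 [ -0.8  -4.3   9.8]
 [ -8.   -4.8  11.9]
 [ -5.2  -5.5  11.6]
 [  5.3  -6.2  10.1]
 [ -1.9  -7.    9.9]
 [ -6.3  -7.6  11.4]
 [  6.8  -8.3  11.7]
 [  5.7  -8.8  11.3]
 [ -0.8  -9.3   9.8]
 [ -2.4  -9.7  10.6]
 [ -2.9 -10.4  10.3]
 [ -2.9 -11.2  10.1]
 [ -1.3 -11.6   9.7]
 [  1.4 -12.2  10. ]]
```

Call:
{"api": "play_rows", "payload": {
  "commands": [
    [[0, 0, 0], [0, 0, 0]],
    [[0, 0, 0], [0, 0, 0]],
    [[0, 0, 0], [0, 0, 0]],
    [[0, 0, 0], [0, 0, 0]],
    [[0, 0, -0.006], [0, 0, 0]],
    [[0, 0, -0.012], [0, 0, 0]],
    [[0, 0, -0.012], [0, 0, 0]]
  ],
  "gripper": 0.045
}}

```text
time_s: 5.05
position: [0.4982, 0.0812, 0.0583]
tcp_rot: [[0.603, -0.002, -0.798], [0.798, 0.0, 0.603], [-0.001, -1.0, 0.001]]
force: [-0.1, -0.1, 0.2]
opening: 0.511
```

Call:
{"api": "play_rows", "payload": {
  "commands": [
    [[0, 0, -0.005], [0, 0, 0]],
    [[0, 0, -0.01], [0, 0, 0]],
    [[0, 0, -0.013], [0, 0, 0]],
    [[0, 0, -0.013], [0, 0, 0]]
  ]
}}

```text
time_s: 5.55
position: [0.4985, 0.0812, 0.0457]
tcp_rot: [[0.603, -0.001, -0.798], [0.798, 0.0, 0.603], [-0.0, -1.0, 0.001]]
force: [0.1, 0.1, -0.2]
opening: 0.517
```

Call:
{"api": "play_rows", "payload": {
  "commands": [
    [[0, 0, 0], [0, 0, 0]],
    [[0, 0, 0], [0, 0, 0]],
    [[0, 0, 0], [0, 0, 0]],
    [[0, 0, 0], [0, 0, 0]],
    [[0, 0, 0], [0, 0, 0]],
    [[0, 0, 0], [0, 0, 0]]
  ],
  "gripper": 0.0
}}

```text
time_s: 6.3
position: [0.4987, 0.0812, 0.0461]
tcp_rot: [[0.603, -0.0, -0.798], [0.798, -0.0, 0.603], [-0.0, -1.0, 0.0]]
force: [-0.2, -1.0, 1.3]
opening: 0.156
```

```bash
cat > circ.py <<'E'
import numpy as np,sys,json
a0=float(sys.argv[1]);ds=[float(v) for v in sys.argv[2].split(',')];r=.0543
p=lambda a:r*np.array([np.cos(np.radians(a)),np.sin(np.radians(a))])
print(json.dumps([[[*(p(a0+d)-p(a0)).round(4).tolist(),0],[0,0,0]] for d in ds]))
E
python3 circ.py 137.8 4,10,18,28,38,48,58,68,78,86
```

```text
[[[-0.0024, -0.0029, 0], [0, 0, 0]], [[-0.0057, -0.0075, 0], [0, 0, 0]], [[-0.0093, -0.0142, 0], [0, 0, 0]], [[-0.0124, -0.0232, 0], [0, 0, 0]], [[-0.0139, -0.0325, 0], [0, 0, 0]], [[-0.0138, -0.042, 0], [0, 0, 0]], [[-0.012, -0.0513, 0], [0, 0, 0]], [[-0.0087, -0.0601, 0], [0, 0, 0]], [[-0.0038, -0.0682, 0], [0, 0, 0]], [[0.001, -0.0741, 0], [0, 0, 0]]]
```

Call:
{"api": "play_rows", "payload": {
  "commands": [
    [[-0.0024, -0.0029, 0], [0, 0, 0]],
    [[-0.0057, -0.0075, 0], [0, 0, 0]],
    [[-0.0093, -0.0142, 0], [0, 0, 0]],
    [[-0.0124, -0.0232, 0], [0, 0, 0]],
    [[-0.0139, -0.0325, 0], [0, 0, 0]],
    [[-0.0138, -0.042, 0], [0, 0, 0]],
    [[-0.012, -0.0513, 0], [0, 0, 0]],
    [[-0.0087, -0.0601, 0], [0, 0, 0]],
    [[-0.0038, -0.0682, 0], [0, 0, 0]],
    [[0.001, -0.0741, 0], [0, 0, 0]]
  ]
}}

```text
time_s: 7.55
position: [0.4997, 0.0061, 0.0461]
tcp_rot: [[0.603, -0.001, -0.798], [0.798, -0.0, 0.603], [-0.001, -1.0, 0.0]]
force: [-2.4, 0.1, 6.1]
opening: 0.157
```

```bash
python3 circ.py 223.8 6,14,24,34,44,54,64,74,82,86; python3 -c "
from rig import *
import numpy as np
s=read_state();print(s['position'],s['force'],s['opening'],np.array(s['position'][:2])-[.5387,.0445])"
```

```text
[[[0.0041, -0.0039, 0], [0, 0, 0]], [[0.0103, -0.0084, 0], [0, 0, 0]], [[0.0187, -0.0127, 0], [0, 0, 0]], [[0.0277, -0.0155, 0], [0, 0, 0]], [[0.0371, -0.0167, 0], [0, 0, 0]], [[0.0466, -0.0162, 0], [0, 0, 0]], [[0.0558, -0.0141, 0], [0, 0, 0]], [[0.0645, -0.0104, 0], [0, 0, 0]], [[0.071, -0.0065, 0], [0, 0, 0]], [[0.0739, -0.0041, 0], [0, 0, 0]]]
[0.49968296 0.00608502 0.04610004] [-2.42490385  0.12578641  6.0954438 ] 0.15728754070544299 [-0.03901704 -0.03841498]
```

Call:
{"api": "play_rows", "payload": {
  "commands": [
    [[0.0041, -0.0039, 0], [0, 0, 0]],
    [[0.0103, -0.0084, 0], [0, 0, 0]],
    [[0.0187, -0.0127, 0], [0, 0, 0]],
    [[0.0277, -0.0155, 0], [0, 0, 0]],
    [[0.0371, -0.0167, 0], [0, 0, 0]],
    [[0.0466, -0.0162, 0], [0, 0, 0]],
    [[0.0558, -0.0141, 0], [0, 0, 0]],
    [[0.0645, -0.0104, 0], [0, 0, 0]],
    [[0.071, -0.0065, 0], [0, 0, 0]],
    [[0.0739, -0.0041, 0], [0, 0, 0]]
  ]
}}

```text
time_s: 8.8
position: [0.574, 0.0037, 0.0461]
tcp_rot: [[0.602, -0.0, -0.798], [0.798, 0.0, 0.602], [0.0, -1.0, 0.0]]
force: [-2.0, -0.5, 5.5]
opening: 0.16
```

```bash
python3 circ.py 309.8 6,14,24,34,44,54,64,74,82,86;python3 circ.py 395.8 6,14,24,34,44,54,64,74,82,86; python3 -c "
from rig import *
import numpy as np
s=read_state();print(s['position'],s['force'],s['opening'],np.array(s['position'][:2])-[.5387,.0445])"
```

```text
[[[0.0042, 0.0039, 0], [0, 0, 0]], [[0.0091, 0.0096, 0], [0, 0, 0]], [[0.014, 0.0177, 0], [0, 0, 0]], [[0.0174, 0.0266, 0], [0, 0, 0]], [[0.0192, 0.0359, 0], [0, 0, 0]], [[0.0194, 0.0453, 0], [0, 0, 0]], [[0.018, 0.0547, 0], [0, 0, 0]], [[0.0149, 0.0636, 0], [0, 0, 0]], [[0.0114, 0.0703, 0], [0, 0, 0]], [[0.0093, 0.0735, 0], [0, 0, 0]]]
[[[-0.0036, 0.0044, 0], [0, 0, 0]], [[-0.009, 0.0097, 0], [0, 0, 0]], [[-0.0167, 0.0152, 0], [0, 0, 0]], [[-0.0253, 0.0192, 0], [0, 0, 0]], [[-0.0344, 0.0217, 0], [0, 0, 0]], [[-0.0439, 0.0225, 0], [0, 0, 0]], [[-0.0533, 0.0217, 0], [0, 0, 0]], [[-0.0624, 0.0193, 0], [0, 0, 0]], [[-0.0694, 0.0163, 0], [0, 0, 0]], [[-0.0727, 0.0144, 0], [0, 0, 0]]]
[0.57400075 0.00373291 0.04608827] [-2.0296002  -0.46014263  5.52625799] 0.1600152708614996 [ 0.03530075 -0.04076709]
```

Call:
{"api": "play_rows", "payload": {
  "commands": [
    [[0.0042, 0.0039, 0], [0, 0, 0]],
    [[0.0091, 0.0096, 0], [0, 0, 0]],
    [[0.014, 0.0177, 0], [0, 0, 0]],
    [[0.0174, 0.0266, 0], [0, 0, 0]],
    [[0.0192, 0.0359, 0], [0, 0, 0]],
    [[0.0194, 0.0453, 0], [0, 0, 0]],
    [[0.018, 0.0547, 0], [0, 0, 0]],
    [[0.0149, 0.0636, 0], [0, 0, 0]],
    [[0.0114, 0.0703, 0], [0, 0, 0]],
    [[0.0093, 0.0735, 0], [0, 0, 0]]
  ]
}}

```text
time_s: 10.05
position: [0.5817, 0.0762, 0.0461]
tcp_rot: [[0.601, -0.003, -0.799], [0.799, -0.002, 0.601], [-0.003, -1.0, 0.001]]
force: [-3.6, -4.0, 6.4]
opening: 0.16
```

Call:
{"api": "play_rows", "payload": {
  "commands": [
    [[-0.0036, 0.0044, 0], [0, 0, 0]],
    [[-0.009, 0.0097, 0], [0, 0, 0]],
    [[-0.0167, 0.0152, 0], [0, 0, 0]],
    [[-0.0253, 0.0192, 0], [0, 0, 0]],
    [[-0.0344, 0.0217, 0], [0, 0, 0]],
    [[-0.0439, 0.0225, 0], [0, 0, 0]],
    [[-0.0533, 0.0217, 0], [0, 0, 0]],
    [[-0.0624, 0.0193, 0], [0, 0, 0]],
    [[-0.0694, 0.0163, 0], [0, 0, 0]],
    [[-0.0727, 0.0144, 0], [0, 0, 0]]
  ]
}}

```text
time_s: 11.3
position: [0.5105, 0.0907, 0.0461]
tcp_rot: [[0.603, 0.001, -0.798], [0.798, 0.0, 0.603], [0.001, -1.0, -0.001]]
force: [3.7, -1.7, 0.3]
opening: 0.157
```

```bash
python3 circ.py 481.8 3,8,13,18,21,23,23; python3 -c "
from rig import *
import numpy as np
s=read_state();d=np.array(s['position'][:2])-[.5387,.0445];print(s['position'],s['force'],s['opening'],d,np.degrees(np.arctan2(d[1],d[0])),np.hypot(*d))"
```

```text
[[[-0.0024, -0.0016, 0], [0, 0, 0]], [[-0.0061, -0.0044, 0], [0, 0, 0]], [[-0.0096, -0.0076, 0], [0, 0, 0]], [[-0.0129, -0.0111, 0], [0, 0, 0]], [[-0.0146, -0.0133, 0], [0, 0, 0]], [[-0.0158, -0.0148, 0], [0, 0, 0]], [[-0.0158, -0.0148, 0], [0, 0, 0]]]
[0.5105029  0.09069297 0.04611973] [ 3.73133397 -1.7179802   0.30941642] 0.1572120828140708 [-0.0281971   0.04619297] 121.4007086406243 0.05411900941597557
```

Call:
{"api": "play_rows", "payload": {
  "commands": [
    [[-0.0024, -0.0016, 0], [0, 0, 0]],
    [[-0.0061, -0.0044, 0], [0, 0, 0]],
    [[-0.0096, -0.0076, 0], [0, 0, 0]],
    [[-0.0129, -0.0111, 0], [0, 0, 0]],
    [[-0.0146, -0.0133, 0], [0, 0, 0]],
    [[-0.0158, -0.0148, 0], [0, 0, 0]],
    [[-0.0158, -0.0148, 0], [0, 0, 0]]
  ]
}}

```text
time_s: 12.18
position: [0.4942, 0.0759, 0.0461]
tcp_rot: [[0.603, -0.0, -0.798], [0.798, -0.0, 0.603], [-0.0, -1.0, 0.0]]
force: [1.8, -1.4, 4.1]
opening: 0.16
```

```bash
python3 circ.py 504.8 1,2,3,3,3; python3 -c "
from rig import *
import numpy as np
s=read_state();d=np.array(s['position'][:2])-[.5387,.0445];print(s['position'],s['force'],s['opening'],d,np.degrees(np.arctan2(d[1],d[0])),np.hypot(*d))"
```

```text
[[[-0.0005, -0.0008, 0], [0, 0, 0]], [[-0.0011, -0.0016, 0], [0, 0, 0]], [[-0.0016, -0.0024, 0], [0, 0, 0]], [[-0.0016, -0.0024, 0], [0, 0, 0]], [[-0.0016, -0.0024, 0], [0, 0, 0]]]
[0.49423782 0.07592987 0.04610362] [ 1.75284283 -1.43278172  4.06190707] 0.1602414471190003 [-0.04446218  0.03142987] 144.7438913453295 0.05444925834155585
```

Call:
{"api": "play_rows", "payload": {
  "commands": [
    [[-0.0005, -0.0008, 0], [0, 0, 0]],
    [[-0.0011, -0.0016, 0], [0, 0, 0]],
    [[-0.0016, -0.0024, 0], [0, 0, 0]],
    [[-0.0016, -0.0024, 0], [0, 0, 0]]
  ]
}}

```text
time_s: 12.68
position: [0.4927, 0.0737, 0.0461]
tcp_rot: [[0.603, -0.0, -0.798], [0.798, 0.0, 0.603], [-0.0, -1.0, 0.0]]
force: [2.3, 0.1, 3.7]
opening: 0.157
```

```bash
python3 circ.py 507.8 1,2,3,3,3; python3 -c "
from rig import *
import numpy as np
s=read_state();d=np.array(s['position'][:2])-[.5387,.0445];print(s['position'],s['force'],s['opening'],d,np.degrees(np.arctan2(d[1],d[0])),np.hypot(*d))"
```

```text
[[[-0.0005, -0.0008, 0], [0, 0, 0]], [[-0.001, -0.0016, 0], [0, 0, 0]], [[-0.0015, -0.0024, 0], [0, 0, 0]], [[-0.0015, -0.0024, 0], [0, 0, 0]], [[-0.0015, -0.0024, 0], [0, 0, 0]]]
[0.49272666 0.07370516 0.04609405] [2.26921943 0.13581626 3.6505881 ] 0.15702323659939074 [-0.04597334  0.02920516] 147.57371635674517 0.05446548839861823
```

Call:
{"api": "play_rows", "payload": {
  "commands": [
    [[-0.0005, -0.0008, 0], [0, 0, 0]],
    [[-0.001, -0.0016, 0], [0, 0, 0]],
    [[-0.0015, -0.0024, 0], [0, 0, 0]],
    [[-0.0015, -0.0024, 0], [0, 0, 0]]
  ]
}}

```text
time_s: 13.18
position: [0.4924, 0.0729, 0.0461]
tcp_rot: [[0.604, 0.002, -0.797], [0.797, 0.002, 0.604], [0.003, -1.0, -0.001]]
force: [4.1, 8.9, 1.9]
opening: 0.159
```

Call:
{"api": "play_rows", "payload": {
  "commands": [
    [[0, 0, 0], [0, 0, 0]],
    [[0, 0, 0], [0, 0, 0]],
    [[0, 0, 0], [0, 0, 0]],
    [[0, 0, 0], [0, 0, 0]],
    [[0, 0, 0.015], [0, 0, 0]],
    [[0, 0, 0.04], [0, 0, 0]],
    [[0, 0, 0.08], [0, 0, 0]],
    [[0, 0, 0.12], [0, 0, 0]],
    [[0, 0, 0.15], [0, 0, 0]],
    [[0, 0, 0.17], [0, 0, 0]]
  ],
  "gripper": 0.045
}}

```text
time_s: 14.42
position: [0.4916, 0.0712, 0.2188]
tcp_rot: [[0.603, 0.003, -0.798], [0.798, -0.0, 0.603], [0.002, -1.0, -0.003]]
force: [-0.3, -0.2, -0.7]
opening: 0.515
```

```bash
python3 - <<'E'
from rig import *
from h import *
s=read_state();c=capture('wrist');P=cloud(c,wT(s,c));x,y,z=np.moveaxis(P,-1,0)
print(s['position'])
r=np.hypot(x-.5387,y-.0445)
m=(r<.075)&(r>.035)&(z>.062)&(z<.078);k=np.nanmean(P[m],0);print('knob',k,np.degrees(np.arctan2(k[1]-.0445,k[0]-.5387)))
m=(r<.02)&(z>.047)&(z<.06);print('prism',P[m].mean(0),np.median(z[m]),m.sum())
d=pickle.load(open('d0.pkl','rb'))['top'];P=cloud(d)
for u,v in [(400,200),(415,200),(420,200),(430,200),(450,200),(480,200),(450,300),(450,120),(430,250)]: print(u,v,P[v,u].round(3))
E
```

```text
[0.4916109  0.07123007 0.218791  ]
knob [0.49303119 0.07388625 0.06850326] 147.2401624127908
prism [0.53818591 0.04491657 0.05130756] 0.05198090223337318 72
400 200 [ 0.544 -0.366  0.001]
415 200 [ 0.569 -0.49  -0.239]
420 200 [ 0.565 -0.489 -0.197]
430 200 [ 0.558 -0.487 -0.122]
450 200 [ 0.546 -0.49  -0.008]
480 200 [ 0.532 -0.49   0.133]
450 300 [ 0.307 -0.488 -0.021]
450 120 [ 0.741 -0.49   0.006]
430 250 [ 0.424 -0.49  -0.138]
```

Call:
{"api": "play_rows", "payload": {
  "commands": [
    [[0.02, -0.012, 0.005], [0, 0, 0.03]],
    [[0.06, -0.036, 0.01], [0, 0, 0.08]],
    [[0.1, -0.06, 0.02], [0, 0, 0.13]],
    [[0.14, -0.085, 0.02], [0, 0, 0.18]],
    [[0.175, -0.105, 0.02], [0, 0, 0.22]],
    [[0.193, -0.116, 0.02], [0, 0, 0.253]],
    [[0.193, -0.116, 0.02], [0, 0, 0.253]],
    [[0.193, -0.116, 0.02], [0, 0, 0.253]]
  ]
}}

```text
time_s: 15.48
position: [0.683, -0.044, 0.2357]
tcp_rot: [[0.384, -0.002, -0.923], [0.923, 0.001, 0.384], [-0.0, -1.0, 0.002]]
force: [-0.3, -1.1, 0.4]
opening: 0.515
```

```bash
python3 - <<'E'
from rig import *
from h import *
s=read_state();c=capture('wrist');T=wT(s,c);P=cloud(c,T);x,y,z=np.moveaxis(P,-1,0)
pickle.dump((s,c),open('w3.pkl','wb'))
print(s['position'])
cv2.imwrite('pics/w3.png',cv2.resize(c['frame'][...,::-1],None,fx=1.5,fy=1.5))
r=np.hypot(x-.5385,y-.0447);a=np.degrees(np.arctan2(y-.0447,x-.5385))
m=(abs(a+36)<8)&(r>.108)&(r<.16)&(z>.07)
i=np.argsort(r[m]);print(m.sum());print(np.c_[r[m],a[m],z[m]][i][::max(1,m.sum()//45)].round(4))
E
```

```text
[ 0.68297469 -0.04402354  0.23573427]
14400
[[  0.1129 -35.904    0.1104]
 [  0.1361 -30.7392   0.3232]
 [  0.1371 -29.2241   0.3257]
 [  0.138  -32.0643   0.3245]
 [  0.1388 -37.0801   0.3212]
 [  0.1396 -30.6797   0.3253]
 [  0.1402 -37.8835   0.3243]
 [  0.141  -39.6028   0.322 ]
 [  0.1417 -40.8512   0.3233]
 [  0.1423 -38.6169   0.3263]
 [  0.1427 -29.2252   0.3482]
 [  0.1429 -35.7464   0.3252]
 [  0.1432 -29.3037   0.3436]
 [  0.1434 -28.5792   0.3409]
 [  0.1436 -31.4256   0.3407]
 [  0.1439 -28.6919   0.3416]
 [  0.1441 -29.9922   0.3438]
 [  0.1443 -42.236    0.3243]
 [  0.1445 -33.8418   0.3489]
 [  0.1447 -38.9129   0.3252]
 [  0.1449 -31.2153   0.3347]
 [  0.1451 -34.4209   0.3474]
 [  0.1454 -36.7257   0.3461]
 [  0.1456 -32.4061   0.3359]
 [  0.1458 -35.5283   0.3413]
 [  0.1461 -37.3326   0.3452]
 [  0.1463 -34.1643   0.336 ]
 [  0.1466 -38.113    0.3495]
 [  0.1469 -37.9352   0.3482]
 [  0.1472 -36.5194   0.3438]
 [  0.1475 -34.3855   0.3355]
 [  0.1478 -37.8477   0.1165]
 [  0.1482 -33.4339   0.1162]
 [  0.1486 -40.2872   0.3486]
 [  0.1489 -40.1383   0.3456]
 [  0.1493 -39.9333   0.341 ]
 [  0.1496 -38.169    0.3348]
 [  0.1501 -39.9054   0.3374]
 [  0.1505 -41.1387   0.3408]
 [  0.1509 -42.2475   0.3404]
 [  0.1514 -41.8467   0.3481]
 [  0.1518 -42.9409   0.3488]
 [  0.1523 -43.7549   0.3453]
 [  0.153  -42.5887   0.3368]
 [  0.1557 -35.0033   0.1167]]
```

View pics/w3.png

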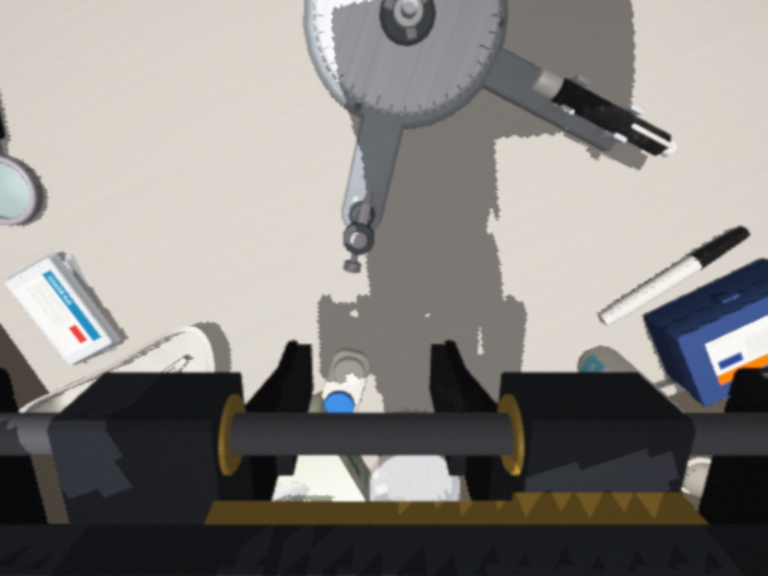

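```bash
python3 - <<'E'
from h import *
s,c=pickle.load(open('w3.pkl','rb'));P=cloud(c,wT(s,c));x,y,z=np.moveaxis(P,-1,0)
r=np.hypot(x-.5385,y-.0447);a=np.degrees(np.arctan2(y-.0447,x-.5385))
m=(abs(a+36)<10)&(r>.105)&(r<.18)&(z>.07)&(z<.13)
for lo in np.arange(.108,.18,.003):
    k=m&(r>=lo)&(r<lo+.003)
    if k.sum(): print(lo.round(3),k.sum(),np.percentile(z[k],[5,50,95]).round(4),np.median(a[k]).round(1))
# widths of pointer
k=m&(r<.135);q=P[k];t=np.radians(-36.);n=np.array([-np.sin(t),np.cos(t)]);print('lateral',np.percentile((q[:,:2]-[.5385,.0447])@n,[0,50,100]))
print('table',np.nanmedian(z[(abs(x-.6)<.03)&(abs(y+.12)<.03)]),'prism',np.nanmedian(z[(r<.008)]))
E
```

```text
0.111 2 [0.1104 0.1107 0.111 ] -35.9
0.114 6 [0.1099 0.1107 0.1123] -35.8
0.117 13 [0.1104 0.1119 0.113 ] -35.7
0.12 16 [0.1112 0.1127 0.1137] -35.8
0.123 19 [0.1113 0.1121 0.1143] -35.6
0.126 23 [0.1104 0.1115 0.113 ] -35.7
0.129 22 [0.1109 0.1121 0.1127] -35.7
0.132 20 [0.1108 0.1117 0.113 ] -35.7
0.135 31 [0.1095 0.1121 0.1165] -35.8
0.138 60 [0.1075 0.1158 0.1173] -35.9
0.141 72 [0.1089 0.1165 0.1187] -36.1
0.144 72 [0.1152 0.1174 0.1189] -35.9
0.147 67 [0.1156 0.1173 0.1189] -35.8
0.15 52 [0.115  0.1163 0.1183] -35.7
0.153 40 [0.1147 0.1162 0.1169] -35.6
0.156 8 [0.1115 0.1125 0.1143] -35.8
0.159 15 [0.1108 0.1118 0.1129] -35.7
0.162 44 [0.1086 0.1134 0.1163] -35.7
0.165 37 [0.1115 0.1146 0.1165] -35.8
0.168 3 [0.1149 0.1154 0.1165] -35.8
lateral [-0.00234548  0.0005286   0.00347218]
table 0.0002201987993750154 prism 0.0466013920468305
```

Call:
{"api": "play_rows", "payload": {
  "commands": [
    [[-0.01, -0.015, 0], [0, 0, 0]],
    [[-0.03, -0.045, 0], [0, 0, 0]],
    [[-0.055, -0.08, 0], [0, 0, 0]],
    [[-0.085, -0.12, 0], [0, 0, 0]],
    [[-0.115, -0.165, 0], [0, 0, 0]],
    [[-0.145, -0.21, 0], [0, 0, 0]],
    [[-0.165, -0.24, -0.01], [0, 0, 0]],
    [[-0.176, -0.253, -0.02], [0, 0, 0]],
    [[-0.176, -0.253, -0.02], [0, 0, 0]],
    [[-0.176, -0.253, -0.02], [0, 0, 0]]
  ]
}}

```text
time_s: 16.77
position: [0.5089, -0.2967, 0.2162]
tcp_rot: [[0.383, 0.0, -0.924], [0.924, 0.0, 0.383], [0.001, -1.0, -0.0]]
force: [0.7, -0.3, 0.3]
opening: 0.518
```

```bash
cat > loupe.py <<'E'
from rig import *
from h import *
import sys
s=read_state();c=capture('wrist');P=cloud(c,wT(s,c));x,y,z=np.moveaxis(P,-1,0)
pickle.dump((s,c),open(sys.argv[1]+'.pkl','wb'))
print(s['time_s'],s['position'],s['joint_positions'].round(1))
cv2.imwrite(f'pics/{sys.argv[1]}.png',cv2.resize(c['frame'][...,::-1],None,fx=1.5,fy=1.5))
g=c['frame'].mean(-1)
m=((g<70)&(z<.03)&(z>.004)&(np.hypot(x-.452,y+.274)<.08)).astype(np.uint8)
n,l,st,ce=cv2.connectedComponentsWithStats(m);i=1+np.argmax(st[1:,4]);q=P[l==i]
print('handle',cv2.minAreaRect(q[:,:2].astype(np.float32)),q.mean(0),np.median(q[:,2]),st[i])
m=(z>.006)&(z<.03)&(np.hypot(x-.524,y+.304)<.045)&(g>70)
(cx,cy),r=cv2.minEnclosingCircle(P[m][:,:2].astype(np.float32));print('ring',cx,cy,r,np.median(z[m]))
E
python3 loupe.py w4
```

```text
16.775 [ 0.50887718 -0.29665017  0.21620439] [ -41.1   27.8   87.7    0.    64.5 -108.6]
handle ((0.4523701071739197, -0.2739598751068115), (0.013542203232645988, 0.0804193913936615), 67.03301239013672) [ 0.45473174 -0.27527127  0.01195629] 0.012010234436505729 [240  75  13  73 771]
ring 0.518757700920105 -0.3019023835659027 0.03847482055425644 0.00941457141652563
```

View pics/w4.png

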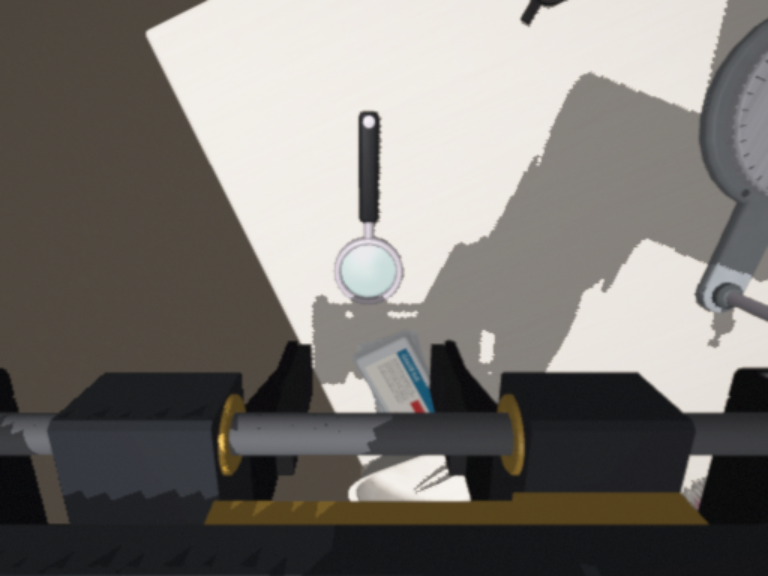

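```bash
python3 - <<'E'
from h import *
s,c=pickle.load(open('w4.pkl','rb'));T=wT(s,c)
f=c['frame'];hsv=cv2.cvtColor(f,cv2.COLOR_RGB2HSV)
m=((hsv[...,1]>22)&(hsv[...,0]>75)&(hsv[...,0]<105)&(hsv[...,2]>120)).astype(np.uint8);m[230:]=0;m[:,:200]=0;m[:,300:]=0
n,l,st,ce=cv2.connectedComponentsWithStats(m);i=1+np.argmax(st[1:,4]);print(st[i],ce[i])
lens=ray(c,ce[i],.008,T)[0];print('lens',lens)
g=f.mean(-1);d=((g<80)).astype(np.uint8);d[160:]=0;d[:70]=0;d[:,:225]=0;d[:,265:]=0
ys,xs=np.nonzero(d);
h=ray(c,np.c_[xs,ys],.012,T)[:,:2].astype(np.float32)
vx=cv2.fitLine(h,cv2.DIST_HUBER,0,.01,.01).ravel();print('line',vx,np.degrees(np.arctan2(vx[1],vx[0])))
hc=cv2.minAreaRect(h);print(hc)
b=lens[:2]-hc[0];print('dir handle->lens',np.degrees(np.arctan2(b[1],b[0])),np.hypot(*b))
E
```

```text
[231 189  12   8  20] [236.4 193.4]
lens [ 0.53901464 -0.32297331  0.008     ]
line [ 0.9182556  -0.39598808  0.45359513 -0.27474344] -23.327612
((0.45281004905700684, -0.2740095555782318), (0.013700648210942745, 0.08108948171138763), 67.02740478515625)
dir handle->lens -29.596347490964657 0.0991397083797443
```

Call:
{"api": "play_rows", "payload": {
  "commands": [
    [[-0.02, 0.008, -0.02], [0, 0, 0]],
    [[-0.045, 0.018, -0.06], [0, 0, 0]],
    [[-0.049, 0.02, -0.1], [0, 0, 0]],
    [[-0.049, 0.02, -0.14], [0, 0, 0]],
    [[-0.049, 0.02, -0.17], [0, 0, 0]],
    [[-0.049, 0.02, -0.19], [0, 0, 0]],
    [[-0.049, 0.02, -0.2], [0, 0, 0]],
    [[-0.049, 0.02, -0.207], [0, 0, 0]],
    [[-0.049, 0.02, -0.21], [0, 0, 0]],
    [[-0.049, 0.02, -0.21], [0, 0, 0]]
  ]
}}

```text
time_s: 18.08
position: [0.4597, -0.2779, 0.0064]
tcp_rot: [[0.384, 0.001, -0.924], [0.924, -0.001, 0.384], [-0.0, -1.0, -0.001]]
force: [0.0, -0.1, -0.0]
opening: 0.517
```

Call:
{"api": "play_rows", "payload": {
  "commands": [
    [[0, 0, -0.001], [0, 0, 0]],
    [[0, 0, -0.002], [0, 0, 0]],
    [[0, 0, -0.002], [0, 0, 0]]
  ]
}}

```text
time_s: 18.45
position: [0.4594, -0.2778, 0.0042]
tcp_rot: [[0.384, 0.0, -0.923], [0.923, -0.0, 0.384], [-0.0, -1.0, -0.0]]
force: [-0.7, -0.3, 1.0]
opening: 0.516
```

Call:
{"api": "play_rows", "payload": {
  "commands": [
    [[0, 0, 0], [0, 0, 0]],
    [[0, 0, 0], [0, 0, 0]],
    [[0, 0, 0], [0, 0, 0]],
    [[0, 0, 0], [0, 0, 0]],
    [[0, 0, 0], [0, 0, 0]],
    [[0, 0, 0], [0, 0, 0]]
  ],
  "gripper": 0.0
}}

```text
time_s: 19.2
position: [0.4594, -0.2777, 0.004]
tcp_rot: [[0.384, 0.0, -0.923], [0.923, -0.0, 0.384], [0.0, -1.0, -0.0]]
force: [0.2, -0.6, 0.6]
opening: 0.179
```

Call:
{"api": "play_rows", "payload": {
  "commands": [
    [[0, 0, 0.01], [0, 0, 0]],
    [[0, 0, 0.03], [0, 0, 0]],
    [[0, 0, 0.06], [0, 0, 0]],
    [[0, 0, 0.09], [0, 0, 0]],
    [[0, 0.01, 0.12], [0, 0, 0]],
    [[0, 0.03, 0.14], [0, 0, 0]],
    [[0.002, 0.06, 0.15], [0, 0, 0]],
    [[0.003, 0.09, 0.15], [0, 0, 0]],
    [[0.004, 0.12, 0.15], [0, 0, 0]],
    [[0.005, 0.15, 0.15], [0, 0, 0]]
  ]
}}

```text
time_s: 20.45
position: [0.4642, -0.1267, 0.1547]
tcp_rot: [[0.384, 0.001, -0.923], [0.923, -0.0, 0.384], [-0.0, -1.0, -0.001]]
force: [0.4, 0.7, -1.3]
opening: 0.178
```

Call:
{"api": "play_rows", "payload": {
  "commands": [
    [[0.001, 0.03, 0], [0, 0, 0]],
    [[0.002, 0.06, 0], [0, 0, 0]],
    [[0.003, 0.09, 0], [0, 0, 0]],
    [[0.004, 0.12, 0], [0, 0, 0]],
    [[0.005, 0.15, 0], [0, 0, 0]],
    [[0.005, 0.175, 0], [0, 0, 0]],
    [[0.005, 0.19, 0], [0, 0, 0]],
    [[0.005, 0.2, 0], [0, 0, 0]],
    [[0.005, 0.2, 0], [0, 0, 0]],
    [[0.005, 0.2, 0], [0, 0, 0]]
  ]
}}

```text
time_s: 21.7
position: [0.4695, 0.0718, 0.1541]
tcp_rot: [[0.384, 0.0, -0.923], [0.923, -0.0, 0.384], [-0.0, -1.0, -0.0]]
force: [-0.3, 0.6, -0.4]
opening: 0.178
```

```bash
python3 - <<'E'
from rig import *
from h import *
s=read_state();print(s['time_s'],s['position'],s['opening'],s['force'])
d={n:capture(n) for n in("scene","top")};pickle.dump((s,d),open('d5.pkl','wb'))
a=cv2.resize(d['top']['frame'][120:280,150:320,::-1],(425,400));b=cv2.resize(d['scene']['frame'][80:240,140:290,::-1],(375,400))
cv2.imwrite('pics/c5.png',np.hstack([a,b]))
E
```

```text
21.7 [0.4694924  0.07175657 0.15408356] 0.17840639598452226 [-0.30831648  0.57736771 -0.4170473 ]
```

View pics/c5.png

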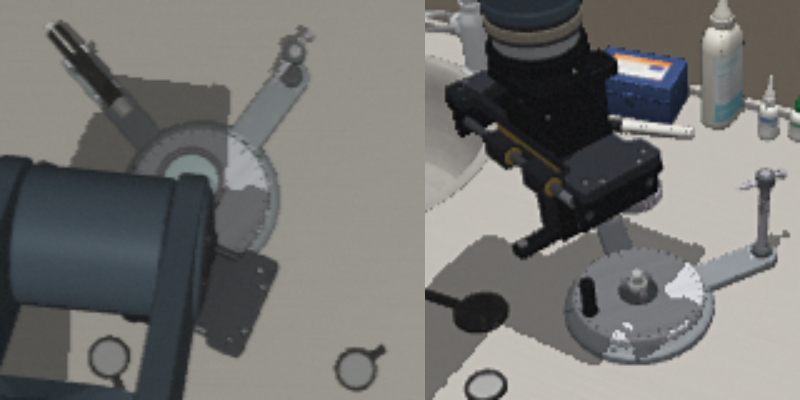

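```bash
cat > fit.py <<'E'
from h import *
import sys
from scipy.optimize import least_squares
def fit(s,d,dz=.002):
    e=np.array(s['position'])+[.0687,-.0283,dz]
    for n in('top','scene'):
        P=cloud(d[n]);x,y,z=np.moveaxis(P,-1,0)
        m=(np.hypot(x-e[0],y-e[1])<.036)&(abs(z-e[2])<.014)
        q=P[m]
        if len(q)<8: print(n,len(q));continue
        r=np.hypot(*(q[:,:2]-e[:2]).T)
        A=np.c_[q[:,:2]-e[:2],np.ones(len(q))];co=np.linalg.lstsq(A,q[:,2],rcond=None)[0]
        print(n,len(q),'expected',e.round(4),'z med',np.median(q[:,2]).round(4),'plane',co.round(4))
        # outer boundary: farthest point per angular bin
        an=np.degrees(np.arctan2(q[:,1]-e[1],q[:,0]-e[0]))
        B=np.array([q[(an>=a)&(an<a+12)][np.argmax(r[(an>=a)&(an<a+12)]),:2] for a in range(-180,180,12) if ((an>=a)&(an<a+12)).sum()])
        print(np.c_[np.degrees(np.arctan2(*(B-e[:2]).T[::-1])),np.hypot(*(B-e[:2]).T)*1000].round(1).tolist())
        B=B[np.hypot(*(B-e[:2]).T)>.022]
        f=least_squares(lambda p:np.hypot(*(B-p).T)-.0285,e[:2],loss='soft_l1',f_scale=.001);print('centre',f.x,'cost',f.cost,len(B))
if __name__=='__main__': fit(*pickle.load(open(sys.argv[1],'rb')))
E
python3 fit.py d5.pkl
```

```text
top 295 expected [0.5382 0.0435 0.1561] z med 0.1588 plane [ 0.0185 -0.0184  0.1587]
[[-130.6, 28.7], [-115.2, 28.2], [-105.5, 28.5], [-94.5, 27.6], [-72.8, 28.5], [-63.9, 28.0], [-54.9, 28.2], [-41.8, 28.1], [-27.3, 27.6], [-18.1, 27.7], [-9.8, 26.6], [7.7, 26.0], [16.5, 27.2], [30.0, 27.7], [42.2, 26.2], [48.2, 26.7], [70.2, 27.3], [83.1, 28.0], [93.6, 11.2]]
centre [0.53683576 0.04327322] cost 3.3587316313119853e-06 18
scene 70 expected [0.5382 0.0435 0.1561] z med 0.1588 plane [ 0.1062 -0.0525  0.1583]
[[-158.5, 26.7], [-152.9, 27.7], [-139.4, 27.9], [-125.9, 29.0], [-111.4, 29.6], [-97.1, 29.0], [-88.5, 29.0], [-75.6, 29.2], [-70.5, 28.9], [-57.7, 29.0], [-42.7, 28.4]]
centre [0.5389098 0.043041 ] cost 1.663663240539657e-06 11
```

Call:
{"api": "play_rows", "payload": {
  "commands": [
    [[0.001, 0.001, -0.008], [0, 0, 0]],
    [[0.001, 0.001, -0.02], [0, 0, 0]],
    [[0.001, 0.001, -0.032], [0, 0, 0]],
    [[0.001, 0.001, -0.04], [0, 0, 0]],
    [[0.001, 0.001, -0.044], [0, 0, 0]],
    [[0.001, 0.001, -0.046], [0, 0, 0]],
    [[0.001, 0.001, -0.046], [0, 0, 0]],
    [[0.001, 0.001, -0.046], [0, 0, 0]],
    [[0.001, 0.001, -0.046], [0, 0, 0]]
  ]
}}

```text
time_s: 22.92
position: [0.4706, 0.0733, 0.1083]
tcp_rot: [[0.384, 0.001, -0.923], [0.923, -0.0, 0.384], [0.0, -1.0, -0.001]]
force: [0.7, -0.2, 0.6]
opening: 0.177
```

```bash
python3 - <<'E'
from rig import *
from h import *
s=read_state();print(s['time_s'],s['position'],s['opening'],s['force'])
d={n:capture(n) for n in("scene","top")};pickle.dump((s,d),open('d6.pkl','wb'))
from fit import fit
fit(s,d)
d0=pickle.load(open('d0.pkl','rb'))
# pointer heights in each camera, same cloud, before/after
for k,D in (('before',d0),('now',d)):
  for n in D:
    P=cloud(D[n]);x,y,z=np.moveaxis(P,-1,0);r=np.hypot(x-.5385,y-.0447);a=np.degrees(np.arctan2(y-.0447,x-.5385))
    m=(abs(a+36)<5)&(r>.112)&(r<.135)&(z>.07)&(z<.13);print(k,n,'pointer',m.sum(),np.median(z[m]).round(4))
a=cv2.resize(d['top']['frame'][120:280,150:320,::-1],(425,400));b=cv2.resize(d['scene']['frame'][80:240,140:290,::-1],(375,400))
cv2.imwrite('pics/c6.png',np.hstack([a,b]))
E
```

```text
22.925 [0.47055556 0.07330297 0.10831963] 0.17657197579036393 [ 0.71552288 -0.24697317  0.55130773]
top 289 expected [0.5393 0.045  0.1103] z med 0.1132 plane [ 0.0456 -0.0302  0.1126]
[[-132.0, 28.5], [-116.9, 28.6], [-102.7, 28.1], [-95.0, 27.6], [-76.7, 28.0], [-63.3, 28.1], [-56.9, 27.3], [-37.4, 26.8], [-31.1, 27.3], [-21.1, 27.3], [-2.2, 27.8], [6.7, 27.9], [20.8, 27.2], [25.0, 28.2], [40.8, 27.9], [53.4, 27.9], [63.7, 27.0], [73.7, 27.4], [87.1, 26.3]]
centre [0.53816706 0.0451815 ] cost 3.6894961001899944e-06 19
scene 31 expected [0.5393 0.045  0.1103] z med 0.1116 plane [0.1916 0.1582 0.1163]
[[-133.1, 27.6], [-128.8, 28.1], [-118.1, 28.5], [-107.3, 29.4], [-90.0, 28.6], [-80.8, 29.2], [-70.4, 28.3], [-49.8, 28.9]]
centre [0.53985571 0.0448051 ] cost 7.98451642841992e-07 8
before scene pointer 16 0.1128
before top pointer 21 0.1111
now scene pointer 16 0.1127
now top pointer 21 0.1115
```

View pics/c6.png

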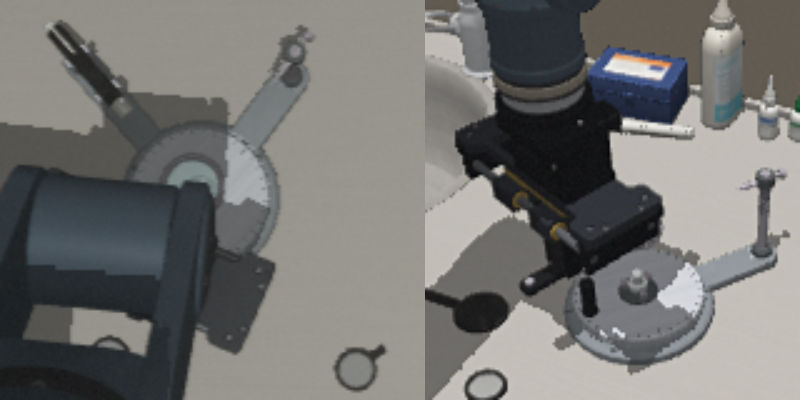

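Call:
{"api": "play_rows", "payload": {
  "commands": [
    [[0, 0, 0], [0, 0, 0]],
    [[0, 0, 0], [0, 0, 0]],
    [[0, 0, 0], [0, 0, 0]],
    [[0, 0, 0], [0, 0, 0]],
    [[0, 0, 0], [0, 0, 0]],
    [[0, 0, 0], [0, 0, 0]]
  ]
}}

```text
time_s: 23.78
position: [0.4704, 0.0733, 0.1081]
tcp_rot: [[0.384, 0.0, -0.923], [0.923, -0.0, 0.384], [0.0, -1.0, -0.0]]
force: [-0.5, 0.4, -0.0]
opening: 0.18
```

```bash
python3 -c "
from rig import *
print(hand_in());s=read_state();print(s['time_s'],s['position'],s['opening'],s['force'])"
```

```text
the job is handed in; nothing more can be done
None
the job is handed in; nothing more can be done
```

I turned the stage by its knob to the end stop, then gripped the loupe by its handle and handed in at 23.8 s while holding it level over the prism. No verdict was given.

**Stage:** it went about 369° anticlockwise. At the end it stopped moving and pushed back with about 9 N. The wrist camera then put the knob at 147°, which is about 7.0 rad.

**Loupe:** at the last check the lens centre was about 1 mm from the prism's axis, at a height of about 0.110 m. I estimate the pointer at about 0.110 m too. The grip opening matches the 16 mm handle, and the force readings were close to zero.
- **Level:** the tool pointed straight down, and the top camera gave a lens slope of about 0.05. The scene camera gave about 0.2, from only 31 partly hidden points, so I did not rely on it.

**Other objects:** the pointer's height read the same before and after to within 0.4 mm. The trial lenses and occluder looked undisturbed in the last pictures, though I did not measure them.

**Disagreements:**
- The fingertips are about at the reported TCP, not 25 mm ahead of it as described. My first grip closed above the knob without touching it, so I lowered the arm 25 mm and gripped it properly.
- The top and scene cameras differ by about 2 mm on the lens and axis positions.

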